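# Close and latch the gauge case

### The arm

A 7-joint arm with a two-finger parallel gripper is mounted at the origin on a cart in front of the work surface, level with it; the furniture and walls round the work are solid. World frame = base frame: x ahead of the robot, y to its left, z up, the work surface at z = 0. Lengths are in m, angles in rad, forces in N, time in s.
With the tool pointing down it reaches from about 0.4 to 0.85 m from the base axis. Payload 10.4 kg.
Tool frame: the origin (TCP) lies at the very end of the fingers, on their centre line; the grasp point (between the pads) lies 19 mm behind it; z points along the fingers, y is the line along which they close (so a half turn about z gives the same grasp; the last joint's range is limited). The gripper opens to 85 mm and grips with 20 to 120 N. Pads are 22 mm wide; open, the fingers measure 114 mm over their backs; the gripper's body (76 mm by 85 mm) begins 54 mm behind the grasp point. The pads swing forward as they close: fully open they stand 13 mm farther back than shut.
Start: joints at [-1.185, 0.332, -0.065, 1.46, 0.022, 1.35, -0.088], TCP at [0.248, 0.574, 0.195] pointing down, gripper open.
Joint ranges: [-2.6, 2.6], [-0.5, 2.12], [-1.47, 1.34], [0.16, 2.42], [-1.27, 4.41], [0.06, 2.06], [-2.6, 2.6]. Speed limits (rad/s): [2.22, 2.22, 2.79, 2.79, 3.14, 3.14, 3.14].

### API

Orientations are given as a unit quaternion [x, y, z, w].
In Python, from workcell import * gives the robot as it stands. The module is installed in compiled form; this text tells all that it offers.
- The arm moves only by the tool carry_out, never from a script. Its argument "motion" is a list of rows, each an object with "xyz": the shift along the tool's x, y, z in m, a list of three; "angular": the turn, a rotation vector about the tool's x, y, z in degrees, a list of three. A call has 1 to 12 rows; each row is the pose to reach, as a shift and turn from the pose commanded when the call began, along the tool's axes at that moment; what a row does not reach only later rows make up. A row lasts 1/10 s, in which the tool goes at most 50 mm and 8.59 degrees, less where a joint would pass 70% of its speed; a pose out of reach is approached as far as the arm can. A call with a gripper value outside its range is refused whole. "hand" is the opening, from 0 (shut) to 1 (fully open), set as the call begins (left out, the last holds). The fingers move at their own pace and stop on an object; "grip_force" is the grip in N (left out, the last holds). Time passes only in rows, so rows that repeat a pose let the fingers close. It gives the time, the measured TCP pose, the force, the opening and the grip force at its end, in the units of the state.
- get_obs(): the state, without advancing time (a new reading comes with each control period).
- camera(name): name is "side" or "top"; returns a dict with "img" (400x640x3 uint8, red, green, blue), "fx", "fy", "cx", "cy" (pixels), "k1" (the pictures are not rectified: a ray, as slopes to the right and down, at radius r is drawn at 1 + k1 r^2 times it, then the intrinsics apply), "extrinsics" (4x4, takes a point from camera to world coordinates). Camera axes: x right, y up, looking along -z (the intrinsics and any distortion apply to the point x, -y, -z); pixel columns grow to the right and rows downward; lengths in m; the calibration is good to about 2 mm. A picture is of the moment at which its call begins. There is no depth.
- hand_in(): hands the job in; it is judged then, once.
The state is a dict: "clock": time; "joint_pos": joint angles; "joint_velocities": joint speeds; "tau": joint torques, N m; "position": TCP position; "ee_rot": TCP orientation; "ft_force": force on the tool from outside, world axes, zero at the start; "torque": the same for the moment, N m; "grip_width": opening from 0.0 (shut) to 1.0 (fully open); "grasp_force": force on a finger pad.
Only numpy, scipy, OpenCV 4.12 (cv2) and the standard library are available. Lean on these libraries where they do the work, as an engineer would, in place of code of your own. Each camera call takes 0.05 s, during which the arm holds its last target. There are 200 camera calls.

### The job

Swing down the open lid of the sloping gauge case until it is fully shut, and only then turn the turnbutton on the case's front ledge a quarter turn, either way, so that it lies straight across the lid's lower edge and locks it. Leave the lid shut and do not disturb the other things on the table.

Things in the scene. Friction and masses are not known exactly. Their poses are not given: they have to be found in the camera images.
- case: Grey sloping case on a steel stand, fixed; 190 mm front to back, 140 mm across. Its low front faces the robot's left. Origin on the table under its middle; x points level from low front to high back, y to its left, z up. Its top face rises to the back at 30 degrees (outward normal (-0.5, 0, 0.866) in case axes). A 56 mm ledge at the low front carries the turnbutton; the lid covers the rest.
- lid (a joint): Opening angle of the lid, rad: 0 fully shut (flat on the sloping face), positive open, stop at 1.35. Turns about the case's y direction through point lid_hinge; a stiff hinge (0.3 N m) lets it stay where it is left. Lid: aluminium frame with a clear pane, 145 mm from hinge to free edge, 140 mm across, 12 mm thick.
- lid_hinge (a point): Middle of the lid's hinge axis at the upper back edge of the case, 167 mm above the table. The point moves with the lid: x points away from the lid's free edge in the lid's plane, y along the hinge, z out of the lid's outer face.
- lid_handle (a point): Middle of the straight round bar (10 mm thick, 106 mm long, parallel to the hinge) of the bow handle on the lid's outer face. The bar's axis is 88 mm from the hinge axis along the lid and stands 32 mm off the outer face (27 mm clear under it). Axes as for lid_hinge.
- turnbutton (a joint): Angle of the turnbutton about the outward normal of the sloping face, rad, counter-clockwise positive seen from outside. 0: bar parallel to the lid's edge and clear of it (open); +1.57 or -1.57: bar points up the slope, one end over the lid's lower edge (locked). Stops at +-1.75; friction (0.06 N m) holds it where it is left.
- turnbutton_grip (a point): On the turnbutton's pivot axis, amid its grip fin. Steel bar 68 mm long, 15 wide, 7 thick, underside 13.5 mm above the ledge; on it a fin 10 mm thick, 36 mm long along the bar, 19 mm high; fin top 9 mm outward of this point, bar's upper face 10 mm inward. Axes: y along bar and fin, z outward normal of the sloping face.
- ring: Bystander: steel ring gauge 72 mm across, 22 mm high, lying flat behind the high back of the case; origin under its middle.
- vee_block: Bystander: steel vee block 32x50x38 mm behind the high back of the case; origin under its middle.
- cap_screw_1: Bystander: steel cap screw 13 mm across, 30 mm high, standing on its head beyond the low front of the case; origin at its foot.
- cap_screw_2: Bystander: another such cap screw.
- cap_screw_3: Bystander: another such cap screw.

How it is judged:
By the outcome, as a careful person would: the job done as asked, in the order asked, and still so for the second after the job is handed in, with the robot touching nothing.
It also fails if it takes over 48 s, if anything falls off the work surface, if the arm or the gripper's body presses on something with over 40 N, if the wrist force passes 120 N, or if a joint passes its speed limit or range.

## Working session

There is one attempt and no reset: what is moved stays moved. The work goes in short steps, Python scripts to look and compute and a tool call to move; the robot and the scene stay as the last step left them, time stands still between calls to the robot, and variables do not carry over. Pictures are saved under pics/ and viewed, at most 12 in all, crops included, and the job is handed in when it is done.

Besides the shell and the picture viewer there is one more tool, called after "Emit:" by a JSON object that holds its "fn" and its "kwargs". carry_out: Moves the arm, as the interface text tells. Its arguments: {"type":"object","properties":{"motion":{"type":"array"},"hand":{"type":"number"},"grip_force":{"type":"number"}},"required":["motion"]}

```bash
mkdir -p pics
python3 - <<'E'
from workcell import *
import cv2,pickle
o=get_obs(); print({k:o[k] for k in ("clock","position","ee_rot","grip_width")})
for n in("side","top"):
    c=camera(n); pickle.dump(c,open(n+".pkl","wb"))
    cv2.imwrite(f"pics/{n}0.png",c["img"][:,:,::-1]); print(n,{k:c[k] for k in c if k!="img"})
E
```

```text
{'clock': 0.0, 'position': array([0.24829552, 0.57312139, 0.19412804]), 'ee_rot': array([ 2.02964862e-01,  9.79185780e-01, -6.82277682e-04, -8.47114534e-05]), 'grip_width': 0.9994299892516987}
side {'fx': 400.56200494737374, 'fy': 400.56200494737374, 'cx': 317.29325516502126, 'cy': 193.98311262253966, 'k1': -0.06467636772157521, 'extrinsics': array([[-0.54998532, -0.43192041,  0.7148153 ,  1.10287912],
       [ 0.83486592, -0.30758413,  0.45649853,  0.29735108],
       [ 0.02269482,  0.84784242,  0.52976238,  0.57405696],
       [ 0.        ,  0.        ,  0.        ,  1.        ]])}
top {'fx': 468.81339434814015, 'fy': 468.81339434814015, 'cx': 313.4114873663184, 'cy': 200.796385089361, 'k1': -0.05026233358993827, 'extrinsics': array([[-0.03649082,  0.97094478, -0.23650508,  0.28180789],
       [-0.99932393, -0.03651568,  0.00427662, -0.10406127],
       [-0.00448378,  0.23650124,  0.97162084,  1.1556699 ],
       [ 0.        ,  0.        ,  0.        ,  1.        ]])}
```

View pics/side0.png

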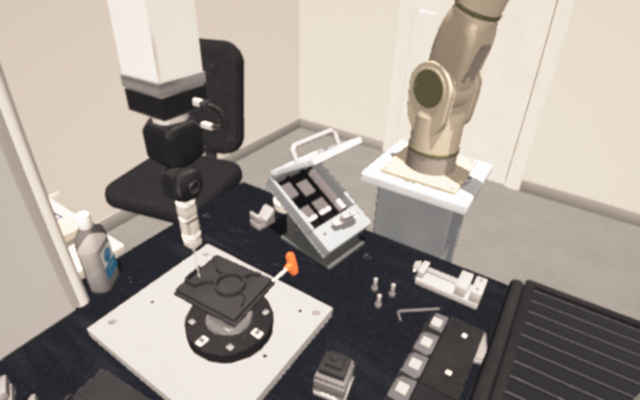

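View pics/top0.png

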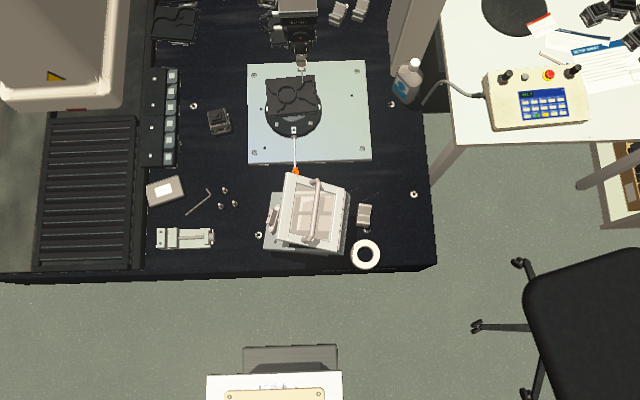

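Side view: the case is around (320,205) with its lid open, handle at about (317,138) and screws at about (380,290). Top view: lid at about (315,210), turnbutton at about (273,220), ring at (365,253) and vee block at (365,214). I'll enlarge both.

Run:
```python
import cv2,pickle
for n,(x,y,w,h) in dict(side=(250,120,130,150),top=(245,160,140,115)).items():
    i=pickle.load(open(n+".pkl","rb"))["img"][y:y+h,x:x+w,::-1]
    s=4 if n=="side" else 5
    cv2.imwrite(f"pics/{n}1.png",cv2.resize(i,None,fx=s,fy=s,interpolation=cv2.INTER_CUBIC))
```

```text
(no output)
```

View pics/side1.png

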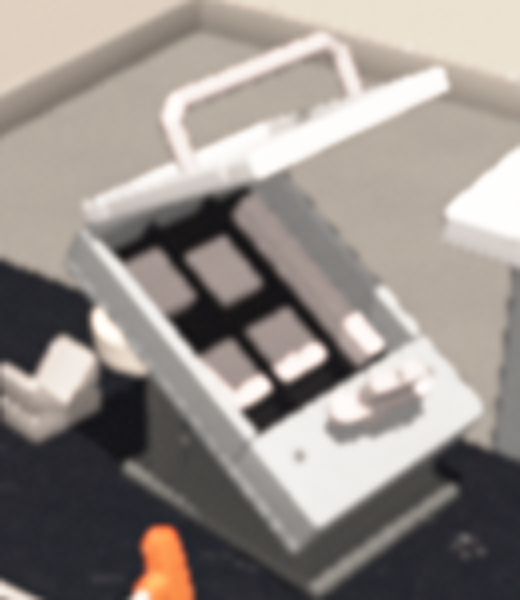

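View pics/top1.png

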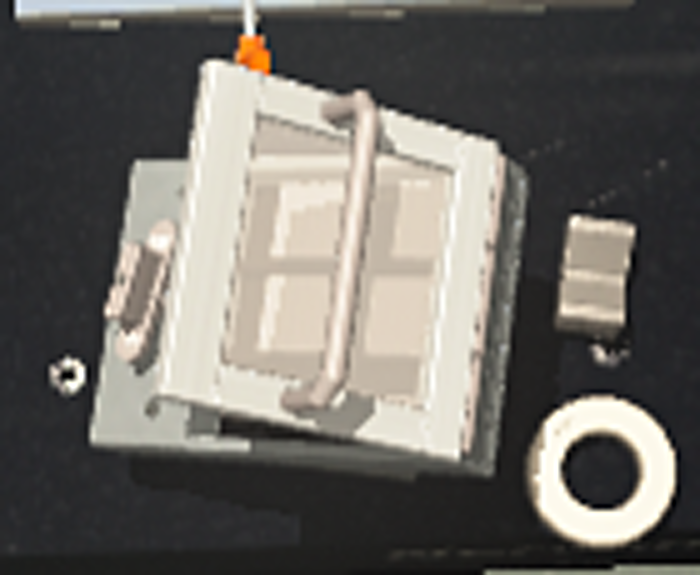

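Side crop: handle bar from (172,107) to (325,42) in crop pixels, lid free corners at (255,177) and (445,80), hinge corner at (85,210), ledge front edge from (312,528) to (480,410). Top crop: bar from (365,105) to (330,395), lid corners at (205,62), (165,395), (500,150) and (465,455), front edge from (135,162) to (93,440). Next I fit the pose.

```bash
cat > h.py <<'E'
import numpy as np,pickle
from scipy.optimize import least_squares
from scipy.spatial.transform import Rotation as R
cam={n:pickle.load(open(n+".pkl","rb")) for n in("side","top")}
def proj(n,P):
    c=cam[n];E=c["extrinsics"];q=E[:3,:3].T@(np.asarray(P)-E[:3,3])
    x,y=q[0]/-q[2],-q[1]/-q[2];f=1+c["k1"]*(x*x+y*y)
    return np.array([c["fx"]*x*f+c["cx"],c["fy"]*y*f+c["cy"]])
def frame(yaw):
    Z=R.from_euler("z",yaw).as_matrix();c,s=np.cos(np.pi/6),.5
    return Z@[-c,0,-s],Z@[0,1,0],Z@[-s,0,c]   # u down-slope, y, n
def pt(p,s,y,t,a=0):
    u,Y,n=frame(p[2]);u2=u*np.cos(a)+n*np.sin(a);n2=n*np.cos(a)-u*np.sin(a)
    return np.array([p[0],p[1],.167])+s*u2+y*Y+t*n2
def S(u,v):return np.array([250+u/4,120+v/4])
def T(u,v):return np.array([245+u/5,160+v/5])
E
cat > fit.py <<'E'
from h import *
# p: hx,hy,yaw,a,h(outer face off axis),sf(front edge),tf
def obs(p):
    a,h,sf,tf,sp,tp,b=p[3:10];L=[]
    bar=lambda y:pt(p,.088,y,h+.032,a)
    lid=lambda s,y,t:pt(p,s,y,t,a)
    for n,P,q in [("side",bar(.049),S(170,108)),("side",bar(-.049),S(327,40)),("top",bar(.049),T(366,103)),("top",bar(-.049),T(331,397)),
     ("side",lid(.145,.07,h-.012),S(255,178)),("side",lid(.145,-.07,h-.006),S(446,80)),("side",lid(0,.07,h-.006),S(85,210)),
     ("top",lid(.145,.07,h),T(205,62)),("top",lid(.145,-.07,h),T(163,397)),("top",lid(0,.07,h),T(500,145)),("top",lid(0,-.07,h),T(466,457)),
     ("side",pt(p,sf,.07,tf),S(312,528)),("side",pt(p,sf,-.07,tf),S(482,410)),("top",pt(p,sf,.07,tf),T(135,162)),("top",pt(p,sf,-.07,tf),T(93,440)),
     ]+[(c,pt(p,sp-g*.034*np.sin(b),g*.034*np.cos(b),tp),q) for c,g,q in [("top",1,T(164,224)),("top",-1,T(128,358)),("side",1,S(332,415)),("side",-1,S(428,372))]]:
        L.append((n,proj(n,P)-q))
    return L
x0=[.33,-.15,-1.6,.6,.012,.205,0,.175,.02,0]
f=lambda p:np.r_[np.ravel([d for _,d in obs(p)]),(p[4]-.006)/.004,(p[6])/.005,(p[7]-.173)/.02,(p[8]-.017)/.004]
r=least_squares(f,x0,loss="soft_l1");print(np.round(r.x,4))
print(np.round([d for _,d in obs(r.x)],1).tolist())
np.save("p.npy",r.x)
E
python3 fit.py
```

```text
[ 0.4768 -0.165  -1.7426  1.0611  0.0064  0.2007 -0.0097  0.1664  0.0138
  0.121 ]
[[3.0, -2.0], [-2.4, 1.0], [-0.3, 5.0], [0.1, -6.2], [1.1, 0.4], [-0.0, -0.5], [-1.7, 1.3], [1.4, -1.1], [-0.8, -0.3], [1.1, -0.2], [-0.0, 1.1], [0.3, -0.2], [0.3, -0.2], [0.5, -0.4], [-0.4, 1.0], [-0.2, -1.0], [-0.4, 0.6], [0.1, -0.3], [-0.4, 0.1]]
```

```bash
sed -i 's/\.049/.057/g; s/(p\[6\])\/.005/(p[6]-p[4]+.012)\/.0005/; s/(p\[8\]-.017)\/.004/(p[8]-p[6]-.019)\/.0005/' fit.py; python3 fit.py
cat >> h.py <<'E'
def axes(yaw,a,spin=0):
    u,Y,n=frame(yaw);u2=u*np.cos(a)+n*np.sin(a);n2=n*np.cos(a)-u*np.sin(a)
    return R.from_matrix(np.c_[u2,Y,-n2])*R.from_euler("z",spin,degrees=True)
def rel(P,Q,P0,Q0):
    return [np.round(1000*Q0.inv().apply(P-P0),1).tolist(),np.round((Q0.inv()*Q).as_rotvec(degrees=True),1).tolist()]
E
python3 - <<'E'
from h import *
from workcell import *
p=np.load("p.npy");o=get_obs();P0=o["position"];Q0=R.from_quat(o["ee_rot"])
print("pivot",pt(p,p[7],0,0),"a",p[3])
print("up",rel(P0+[0.1,-.2,.13],Q0,P0,Q0))
a=p[3];Q=axes(p[2],.6*a)
P=pt(p,.122,0,p[4]+.03,a);print("pre",P,rel(P,Q,P0,Q0), "high",rel(P+[0,0,.07],Q,P0,Q0))
for k in np.r_[a:0:9j,0]:
    print(round(k,2),rel(pt(p,.122,0,p[4],k),axes(p[2],.6*k),P,Q))
E
```

```text
[ 0.4771 -0.1654 -1.7383  1.0717  0.0047  0.2003 -0.0074  0.167   0.0117
  0.1274]
[[-0.0, -0.3], [-0.0, 0.3], [0.2, 1.3], [-0.2, -2.1], [1.2, 0.5], [-0.1, -0.5], [-1.5, 2.2], [1.3, -1.0], [-0.5, -0.1], [0.6, -0.2], [-0.2, 1.1], [0.8, -0.9], [0.6, -1.0], [-0.0, -0.5], [-0.6, 1.0], [0.2, -0.6], [0.0, 0.9], [-0.1, 0.3], [-0.6, 0.7]]
pivot [ 0.501181   -0.02272539  0.0834762 ] a 1.0716779192419499
up [[-171.3, -143.9, -129.8], [0.0, 0.0, 0.0]]
pre [ 0.49140975 -0.08050597  0.26015813] [[-482.9, -503.3, -65.3], [-4.6, 5.9, 76.1]] high [[-482.9, -503.3, -135.3], [-4.6, 5.9, 76.1]]
1.07 [[12.5, -0.0, 27.3], [0.0, 0.0, 0.0]]
0.94 [[18.8, 0.0, 42.3], [0.0, -4.6, -0.0]]
0.8 [[23.1, -0.0, 58.1], [-0.0, -9.2, 0.0]]
0.67 [[25.3, 0.0, 74.3], [0.0, -13.8, 0.0]]
0.54 [[25.2, 0.0, 90.7], [0.0, -18.4, -0.0]]
0.4 [[23.0, -0.0, 106.8], [0.0, -23.0, 0.0]]
0.27 [[18.7, 0.0, 122.6], [-0.0, -27.6, -0.0]]
0.13 [[12.3, -0.0, 137.6], [0.0, -32.2, 0.0]]
0.0 [[3.9, 0.0, 151.7], [0.0, -36.8, -0.0]]
0.0 [[3.9, 0.0, 151.7], [0.0, -36.8, -0.0]]
```

Emit:
{"fn": "carry_out", "kwargs": {"motion": [{"xyz": [-0.02,-0.02,-0.04],"angular": [0,0,6]},{"xyz": [-0.05,-0.05,-0.08],"angular": [0,0,12]},{"xyz": [-0.09,-0.09,-0.11],"angular": [0,0,20]},{"xyz": [-0.13,-0.13,-0.135],"angular": [0,0,27]},{"xyz": [-0.17,-0.17,-0.135],"angular": [0,0,34]},{"xyz": [-0.21,-0.21,-0.135],"angular": [0,0,41]},{"xyz": [-0.25,-0.25,-0.135],"angular": [0,0,48]},{"xyz": [-0.29,-0.29,-0.135],"angular": [0,0,55]},{"xyz": [-0.33,-0.33,-0.135],"angular": [-2,3,62]},{"xyz": [-0.38,-0.38,-0.135],"angular": [-3,4,69]},{"xyz": [-0.42,-0.43,-0.135],"angular": [-4.6,5.9,76]},{"xyz": [-0.45,-0.47,-0.135],"angular": [-4.6,5.9,76]}], "hand": 0, "grip_force": 40}}

```text
clock: 1.3
position: [0.4457, 0.0544, 0.3299]
ee_rot: [0.764, 0.642, 0.047, -0.04]
ft_force: [1.4, 1.1, 0.0]
grip_width: -0.004
grasp_force: 0.0
```

```bash
cat > pre.py <<'E'
from h import *
from workcell import *
p=np.load("p.npy");o=get_obs();P0=o["position"];Q0=R.from_quat(o["ee_rot"])
print(o["clock"],P0,np.round(o["joint_pos"],2),o["ft_force"],o["grip_width"])
E
cat pre.py - <<'E' | python3
a=p[3];Q=axes(p[2],.6*a)
for d in(.10,.03): print("pre",rel(pt(p,.122,0,p[4]+d,a),Q,P0,Q0))
E
```

```text
1.3 [0.44568432 0.0544183  0.32987373] [-0.69 -0.18  0.49  1.71 -0.03  1.54 -0.38] [1.43474533 1.05768318 0.00506771] -0.0042157021185665194
pre [[-161.5, 68.4, -10.0], [0.0, -0.2, -0.3]]
pre [[-132.7, 68.2, 53.8], [0.0, -0.2, -0.3]]
```

Emit:
{"fn": "carry_out", "kwargs": {"motion": [{"xyz": [-0.04,0.02,0],"angular": [0,0,0]},{"xyz": [-0.08,0.04,0],"angular": [0,0,0]},{"xyz": [-0.11,0.055,0],"angular": [0,0,0]},{"xyz": [-0.133,0.068,0],"angular": [0,0,0]},{"xyz": [-0.133,0.068,0.02],"angular": [0,0,0]},{"xyz": [-0.133,0.068,0.04],"angular": [0,0,0]},{"xyz": [-0.133,0.068,0.054],"angular": [0,0,0]},{"xyz": [-0.133,0.068,0.054],"angular": [0,0,0]},{"xyz": [-0.133,0.068,0.054],"angular": [0,0,0]}]}}

```text
clock: 2.2
position: [0.492, -0.0773, 0.2605]
ee_rot: [0.762, 0.645, 0.046, -0.039]
ft_force: [0.3, -0.6, 0.0]
grip_width: 0.002
grasp_force: 0.0
```

```bash
cat pre.py - <<'E' | python3
a=p[3]
import cv2
img=camera("side")["img"][90:270,230:430,::-1];cv2.imwrite("pics/s2.png",cv2.resize(img,None,fx=3,fy=3))
for k in np.r_[a:0:9j]:
    print(round(k,2),rel(pt(p,.122,0,p[4],k),axes(p[2],.6*k),P0,Q0))
E
```

```text
2.2 [ 0.49198724 -0.07727468  0.26052682] [-0.57 -0.01  0.74  1.72 -0.12  1.43  0.02] [ 0.30214504 -0.56169039  0.00515419] 0.0021610230753773075
1.07 [[9.1, -0.0, 27.3], [-0.0, -0.1, 0.1]]
0.94 [[15.4, 0.0, 42.3], [-0.0, -4.7, 0.1]]
0.8 [[19.7, 0.0, 58.1], [-0.0, -9.3, 0.1]]
0.67 [[21.8, 0.0, 74.3], [-0.0, -13.9, 0.1]]
0.54 [[21.8, 0.0, 90.7], [0.0, -18.5, 0.1]]
0.4 [[19.5, 0.0, 106.9], [0.0, -23.1, 0.1]]
0.27 [[15.1, 0.0, 122.6], [0.0, -27.7, 0.1]]
0.13 [[8.7, 0.0, 137.6], [0.0, -32.3, 0.1]]
0.0 [[0.3, 0.0, 151.6], [0.0, -37.0, 0.1]]
```

View pics/s2.png

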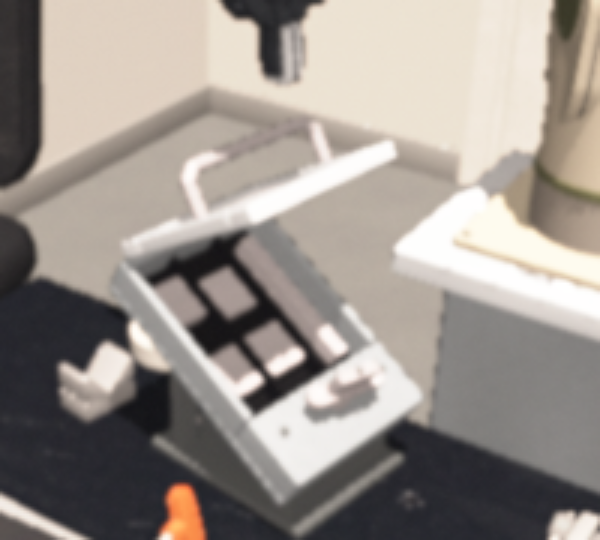

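```bash
cat pre.py - <<'E' | python3
import cv2
print((proj("side",P0)-[230,90])*3,(proj("side",pt(p,.122,0,p[4],p[3]))-[230,90])*3)
c=camera("top")["img"];print(proj("top",P0))
cv2.imwrite("pics/t2.png",cv2.resize(c[100:300,200:400,::-1],None,fx=3,fy=3))
E
```

```text
2.25 [ 0.4922509  -0.07738896  0.26091836] [-0.57 -0.01  0.74  1.72 -0.12  1.43  0.02] [-0.70978445 -0.07967199  0.72454267] 0.004176740191764029
[286.50516655 135.83404064] [299.67151831 178.71315099]
[297.94455516 205.00735577]
```

View pics/t2.png

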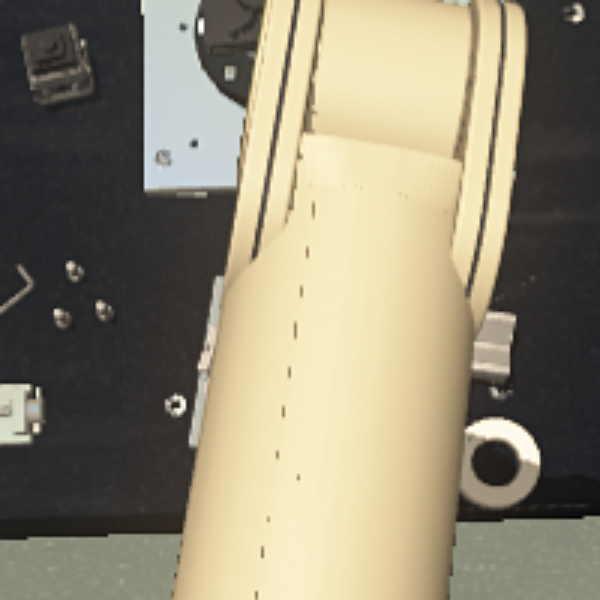

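Top view: the arm hides the case. In the side view the visible fingertip at (280,78) is higher than the (286,136) the calibration predicts, so I'll check with a difference image.

```bash
cat pre.py - <<'E' | python3
import cv2
i=camera("side")["img"];j=cam["side"]["img"]
d=cv2.absdiff(i,j)
a=np.hstack([i[70:170,290:370,::-1],np.minimum(d[70:170,290:370].astype(int)*3,255).astype(np.uint8)])
cv2.imwrite("pics/s3.png",cv2.resize(a,None,fx=5,fy=5,interpolation=cv2.INTER_NEAREST))
E
```

```text
2.3 [ 0.49236645 -0.07743403  0.26104456] [-0.57 -0.01  0.74  1.72 -0.12  1.43  0.02] [ 0.7695389  -0.26275602 -0.59720749] 0.0035213041381313387
```

View pics/s3.png

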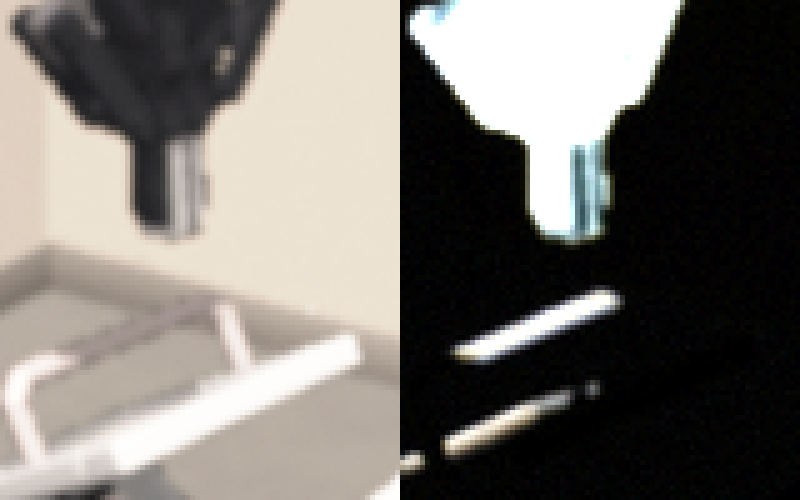

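```bash
cat pre.py - <<'E' | python3
for q in([0,0,0],[0,0,.1],[.15,.1,0],[.15,-.1,0]): print(q,proj("side",q),proj("top",q))
print(p[:3])
z=Q0.apply([0,0,1]);print(z)
for d in(0,.02,.04,.06,.073,.1): print(d,(proj("side",P0-d*z)-[290,70])*5)
E
```

```text
2.35 [ 0.49235867 -0.07745138  0.26099538] [-0.57 -0.01  0.74  1.72 -0.12  1.43  0.02] [ 0.24116361 -0.43292609 -0.36046585] -0.003581889681441701
[0, 0, 0] [429.29732516 167.67407189] [274.65358886 441.91735866]
[0, 0, 0.1] [434.93171567 137.83417625] [270.57856839 454.54066749]
[0.15, 0.1, 0] [445.41554213 199.32580359] [230.78451593 374.9479787 ]
[0.15, -0.1, 0] [378.75720478 177.84573396] [315.94205137 372.02092915]
[ 0.47705882 -0.16536758 -1.7383211 ]
[ 0.02117434  0.11947769 -0.99261107]
0 [177.22978768 326.25828005]
0.02 [174.26491714 276.47877407]
0.04 [171.2286012  225.58255192]
0.06 [168.11902449 173.54538543]
0.073 [166.05764954 139.09805589]
0.1 [161.67278965  65.95310383]
```

The calibration checks out (the base projects correctly), but the visible finger end sits about 35 mm behind the reported TCP. I'll probe for contact gently.

Emit:
{"fn": "carry_out", "kwargs": {"motion": [{"xyz": [0.005,0,0.012],"angular": [0,0,0]},{"xyz": [0.009,0,0.024],"angular": [0,0,0]},{"xyz": [0.012,0,0.034],"angular": [0,-2,0]},{"xyz": [0.0155,0,0.042],"angular": [0,-4.7,0]},{"xyz": [0.0155,0,0.042],"angular": [0,-4.7,0]}]}}

```text
clock: 2.85
position: [0.4947, -0.0544, 0.2184]
ee_rot: [0.762, 0.648, 0.014, -0.013]
ft_force: [0.2, 0.4, -0.5]
grip_width: 0.003
grasp_force: 0.0
```

```bash
cat pre.py - <<'E' | python3
import cv2
i=camera("side")["img"]; pickle.dump(i,open("s4.pkl","wb"))
print((proj("side",P0)-[290,70])*5)
cv2.imwrite("pics/s4.png",cv2.resize(i[80:200,250:380,::-1],None,fx=5,fy=5))
E
```

```text
2.85 [ 0.49472252 -0.05444246  0.21840491] [-0.62  0.02  0.68  1.78 -0.05  1.35 -0.09] [ 0.17858365  0.43898636 -0.53913326] 0.002863605065250149
[219.99310007 442.81516949]
```

View pics/s4.png

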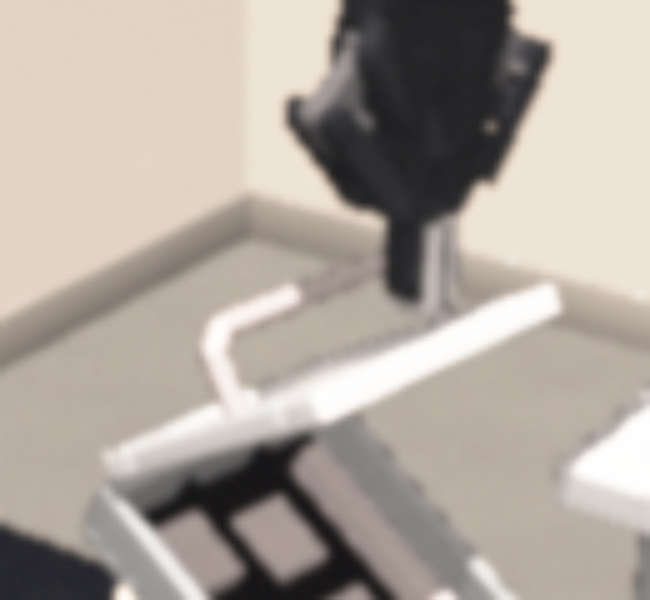

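Side view: the lid hasn't moved (free corner at (555,290)). The fingertip at (430,308) is in front of the handle and again about 35 mm short of the reported TCP. There's no force either, so I keep probing along the tool axis.

Emit:
{"fn": "carry_out", "kwargs": {"motion": [{"xyz": [0,0,0.005],"angular": [0,0,0]},{"xyz": [0,0,0.01],"angular": [0,0,0]},{"xyz": [0,0,0.01],"angular": [0,0,0]}]}}

```text
clock: 3.2
position: [0.4949, -0.0574, 0.2096]
ee_rot: [0.764, 0.645, 0.015, -0.013]
ft_force: [0.5, -0.2, -0.0]
grip_width: -0.006
grasp_force: 0.0
```

Emit:
{"fn": "carry_out", "kwargs": {"motion": [{"xyz": [0,0,0.005],"angular": [0,0,0]},{"xyz": [0,0,0.01],"angular": [0,0,0]},{"xyz": [0,0,0.01],"angular": [0,0,0]}]}}

```text
clock: 3.5
position: [0.4951, -0.0565, 0.1996]
ee_rot: [0.763, 0.646, 0.015, -0.013]
ft_force: [-0.0, 0.5, 0.6]
grip_width: -0.002
grasp_force: 0.0
```

Emit:
{"fn": "carry_out", "kwargs": {"motion": [{"xyz": [0,0,0.005],"angular": [0,0,0]},{"xyz": [0,0,0.01],"angular": [0,0,0]},{"xyz": [0,0,0.01],"angular": [0,0,0]}]}}

```text
clock: 3.8
position: [0.4951, -0.056, 0.1895]
ee_rot: [0.763, 0.646, 0.014, -0.013]
ft_force: [1.1, -0.1, -0.1]
grip_width: 0.004
grasp_force: 0.0
```

```bash
cat pre.py - <<'E' | python3
import cv2
i=camera("side")["img"];j=cam["side"]["img"]
# lid far free corner strip: bright region rows around col 361
for im in (j,i): print([im[125:165,c].mean(1).astype(int).tolist() for c in (358,)])
for L in (.02,.03,.035,.04):
    v=(P0-L*Q0.apply([0,0,1]))-pt(p,0,0,0);u,Y,n=frame(p[2]);print(L,"lid angle if on lid",np.arctan2(v@n,v@u)-p[4]/np.hypot(v@n,v@u),"s",np.hypot(v@n,v@u))
E
```

```text
3.8 [ 0.4951026  -0.05596259  0.18949192] [-0.61  0.04  0.69  1.83 -0.07  1.28 -0.07] [ 1.07720286 -0.05043949 -0.12113246] 0.004260779198200086
[[223, 223, 223, 223, 223, 223, 223, 223, 217, 204, 189, 203, 239, 252, 253, 253, 252, 250, 235, 191, 169, 169, 171, 171, 171, 170, 169, 170, 169, 170, 169, 170, 170, 172, 172, 173, 173, 174, 174, 174]]
[[226, 226, 226, 227, 226, 226, 226, 226, 221, 209, 192, 181, 176, 170, 164, 158, 153, 149, 151, 163, 196, 239, 251, 253, 252, 251, 249, 242, 217, 183, 171, 173, 174, 175, 175, 178, 178, 178, 178, 177]]
0.02 lid angle if on lid 0.8522385065776731 s 0.1180129998272254
0.03 lid angle if on lid 0.9312982879227247 s 0.12161515036326176
0.035 lid angle if on lid 0.9690697603621591 s 0.12368036634354863
0.04 lid angle if on lid 1.005601567480472 s 0.12591036956494525
```

The lid has started closing, so the real tip is about 30 mm behind the reported TCP. I'll plan the rest with that offset.

```bash
cat pre.py - <<'E' | python3
L=.03
for k in np.r_[.9:0:10j]:
    Q=axes(p[2],.6*k);print(round(k,2),rel(pt(p,.122,0,p[4],k)+L*Q.apply([0,0,1]),Q,P0,Q0))
E
```

```text
3.85 [ 0.4951727  -0.05600464  0.18980558] [-0.61  0.04  0.69  1.83 -0.07  1.28 -0.07] [ 0.09745069 -0.22881181 -0.02752454] -0.003203287587243177
0.9 [[1.2, 0.4, 3.7], [-0.1, -1.3, 0.1]]
0.8 [[3.3, 0.4, 15.1], [-0.1, -4.7, 0.1]]
0.7 [[4.3, 0.4, 26.8], [-0.1, -8.2, 0.1]]
0.6 [[4.0, 0.4, 38.6], [-0.1, -11.6, 0.1]]
0.5 [[2.6, 0.4, 50.4], [-0.1, -15.0, 0.1]]
0.4 [[-0.0, 0.4, 62.1], [-0.1, -18.5, 0.1]]
0.3 [[-3.8, 0.5, 73.5], [-0.0, -21.9, 0.1]]
0.2 [[-8.8, 0.5, 84.5], [-0.0, -25.4, 0.1]]
0.1 [[-14.8, 0.5, 95.0], [-0.0, -28.8, 0.1]]
0.0 [[-22.0, 0.5, 105.0], [-0.0, -32.2, 0.1]]
```

Emit:
{"fn": "carry_out", "kwargs": {"motion": [{"xyz": [0.001,0,0.004],"angular": [0,-1.3,0]},{"xyz": [0.003,0,0.015],"angular": [0,-4.7,0]},{"xyz": [0.004,0,0.027],"angular": [0,-8.2,0]},{"xyz": [0.004,0,0.0385],"angular": [0,-11.6,0]},{"xyz": [0.003,0,0.0505],"angular": [0,-15,0]},{"xyz": [0,0,0.062],"angular": [0,-18.5,0]},{"xyz": [-0.004,0,0.0735],"angular": [0,-21.9,0]},{"xyz": [-0.009,0,0.0845],"angular": [0,-25.4,0]},{"xyz": [-0.012,0,0.09],"angular": [0,-27,0]},{"xyz": [-0.012,0,0.09],"angular": [0,-27,0]}]}}

```text
clock: 4.85
position: [0.4936, -0.0637, 0.0989]
ee_rot: [0.745, 0.632, -0.165, 0.139]
ft_force: [-0.3, -0.1, 0.6]
grip_width: -0.001
grasp_force: 0.0
```

```bash
cat pre.py - <<'E' | python3
L=.03
for k in (.15,.1,.05,0):
    Q=axes(p[2],.6*k);print(round(k,2),rel(pt(p,.122,0,p[4],k)+L*Q.apply([0,0,1]),Q,P0,Q0))
E
```

```text
4.85 [ 0.49360745 -0.06370337  0.09893756] [-0.79  0.26  0.6   1.9   0.28  1.2  -0.48] [-0.30502516 -0.09752501  0.58142237] -0.0006026574356105344
0.15 [[-0.6, 0.6, -0.5], [-0.0, 0.0, 0.2]]
0.1 [[-1.0, 0.6, 5.6], [-0.0, -1.7, 0.2]]
0.05 [[-1.8, 0.6, 11.7], [-0.0, -3.4, 0.2]]
0 [[-2.8, 0.6, 17.7], [-0.0, -5.1, 0.2]]
```

Emit:
{"fn": "carry_out", "kwargs": {"motion": [{"xyz": [-0.001,0,0.0055],"angular": [0,-1.7,0]},{"xyz": [-0.002,0,0.0115],"angular": [0,-3.4,0]},{"xyz": [-0.003,0,0.016],"angular": [0,-5,0]},{"xyz": [-0.003,0,0.016],"angular": [0,-5,0]}]}}

```text
clock: 5.25
position: [0.4921, -0.0735, 0.0858]
ee_rot: [0.737, 0.625, -0.197, 0.166]
ft_force: [-0.4, 0.8, 0.4]
grip_width: 0.002
grasp_force: 0.0
```

Emit:
{"fn": "carry_out", "kwargs": {"motion": [{"xyz": [0,0,0.003],"angular": [0,0,0]},{"xyz": [0,0,0.003],"angular": [0,0,0]}]}}

```text
clock: 5.45
position: [0.4921, -0.0755, 0.0839]
ee_rot: [0.738, 0.624, -0.196, 0.166]
ft_force: [-0.2, -0.0, 0.6]
grip_width: 0.001
grasp_force: 0.0
```

Emit:
{"fn": "carry_out", "kwargs": {"motion": [{"xyz": [0,0,0.003],"angular": [0,0,0]},{"xyz": [0,0,0.003],"angular": [0,0,0]}]}}

```text
clock: 5.65
position: [0.4919, -0.077, 0.0813]
ee_rot: [0.738, 0.624, -0.196, 0.166]
ft_force: [-0.5, -0.3, 0.2]
grip_width: -0.001
grasp_force: 0.0
```

Emit:
{"fn": "carry_out", "kwargs": {"motion": [{"xyz": [0,0,0.003],"angular": [0,0,0]},{"xyz": [0,0,0.003],"angular": [0,0,0]}]}}

```text
clock: 5.85
position: [0.4922, -0.0773, 0.0803]
ee_rot: [0.738, 0.624, -0.196, 0.166]
ft_force: [-7.0, 7.2, 22.1]
grip_width: -0.002
grasp_force: 10.7
```

Emit:
{"fn": "carry_out", "kwargs": {"motion": [{"xyz": [0,0,0.003],"angular": [0,0,0]},{"xyz": [0,0,0.003],"angular": [0,0,0]}]}}

```text
clock: 6.05
position: [0.4925, -0.0775, 0.0797]
ee_rot: [0.738, 0.625, -0.195, 0.166]
ft_force: [-17.3, 17.6, 51.2]
grip_width: 0.002
grasp_force: 26.0
```

```bash
cat pre.py - <<'E' | python3
import cv2
v=P0-pt(p,0,0,0);u,Y,n=frame(p[2]);print("s,y,t of TCP",v@u,v@Y,v@n,"h",p[4], "z.n",Q0.apply([0,0,1])@n)
i=camera("side")["img"]
b=lambda s,y:(proj("side",pt(p,s,y,p[4]+.032))-[250,110])*5
print("handle shut",b(.088,.057),b(.088,-.057), "free edge", [(proj("side",pt(p,.145,y,p[4]))-[250,110])*5 for y in(.07,-.07)])
cv2.imwrite("pics/s5.png",cv2.resize(i[110:230,250:380,::-1],None,fx=5,fy=5))
E
```

```text
6.05 [ 0.492513   -0.07750548  0.07973594] [-0.8   0.33  0.6   1.91  0.32  1.18 -0.53] [-17.28138858  17.63504864  51.19895028] 0.0016159437282085136
s,y,t of TCP 0.1208892379812794 0.0005875020435752052 -0.030968418417291112 h 0.004668135668876705 z.n -0.9999848249314568
handle shut [282.48832877 419.17053387] [467.27189236 320.14080045] free edge [array([318.67996667, 583.25732242]), array([537.04616597, 447.8695865 ])]
```

View pics/s5.png

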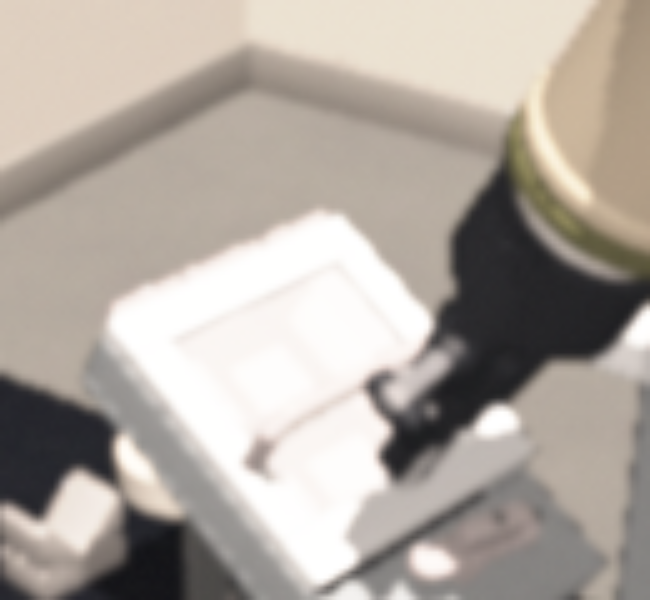

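Side view: the lid lies flush on the slope, and the stiff contact (about 57 N) came with the true tip at the lid's shut height. That gives an offset of 35.5 mm. Retreating now.

Emit:
{"fn": "carry_out", "kwargs": {"motion": [{"xyz": [0,0,-0.01],"angular": [0,0,0]},{"xyz": [0,0,-0.04],"angular": [0,0,0]},{"xyz": [0,0,-0.08],"angular": [0,0,0]},{"xyz": [0.02,0,-0.08],"angular": [0,0,0]},{"xyz": [0.046,0,-0.08],"angular": [0,0,0]},{"xyz": [0.046,0,-0.08],"angular": [0,0,0]}], "hand": 0.45}}

```text
clock: 6.7
position: [0.5045, 0.0022, 0.1211]
ee_rot: [0.736, 0.626, -0.196, 0.165]
ft_force: [-0.7, 0.1, 1.0]
grip_width: 0.454
grasp_force: 0.0
```

```bash
cat pre.py - <<'E' | python3
import cv2
c=camera("side");i=c["img"]
O=np.array([300,180])
q=lambda s,y,t,cam="side":((proj(cam,pt(p,s,y,t))-O)*7).round().tolist()
t0=p[4]-.012;b=p[9]
print("fit bar ends upper",[q(p[7]-g*.034*np.sin(b),g*.034*np.cos(b),t0+.0205) for g in(1,-1)])
print("fin top ends",[q(p[7]-g*.018*np.sin(b),g*.018*np.cos(b),t0+.0395) for g in(1,-1)])
print("lid edge",[q(.145,y,p[4]) for y in(.07,-.07)],"front",[q(.201,y,t0) for y in(.07,-.07)])
cv2.imwrite("pics/s6.png",cv2.resize(i[180:260,300:385,::-1],None,fx=7,fy=7,interpolation=cv2.INTER_CUBIC))
for s in(0,97.3,-82.7):
  Q=axes(p[2],0,s)
  print(s,[rel(pt(p,p[7],0,t-.0355),Q,P0,Q0) for t in(.07,.0165)])
E
```

```text
6.7 [0.50449093 0.0022017  0.12107546] [-0.89  0.34  0.56  1.79  0.28  1.33 -0.6 ] [-0.68398047  0.12369837  0.98455196] 0.45409115721722204
fit bar ends upper [[232.0, 306.0], [397.0, 234.0]]
fin top ends [[301.0, 255.0], [389.0, 217.0]]
lid edge [[96.0, 327.0], [402.0, 137.0]] front [[203.0, 499.0], [499.0, 292.0]]
0 [[[-3.0, 0.9, 10.6], [0.1, -0.3, 0.3]], [[-3.3, 0.8, 64.1], [0.1, -0.3, 0.3]]]
97.3 [[[-3.0, 0.9, 10.6], [-0.2, -0.2, 97.6]], [[-3.3, 0.8, 64.1], [-0.2, -0.2, 97.6]]]
-82.7 [[[-3.0, 0.9, 10.6], [0.2, -0.2, -82.4]], [[-3.3, 0.8, 64.1], [0.2, -0.2, -82.4]]]
```

View pics/s6.png

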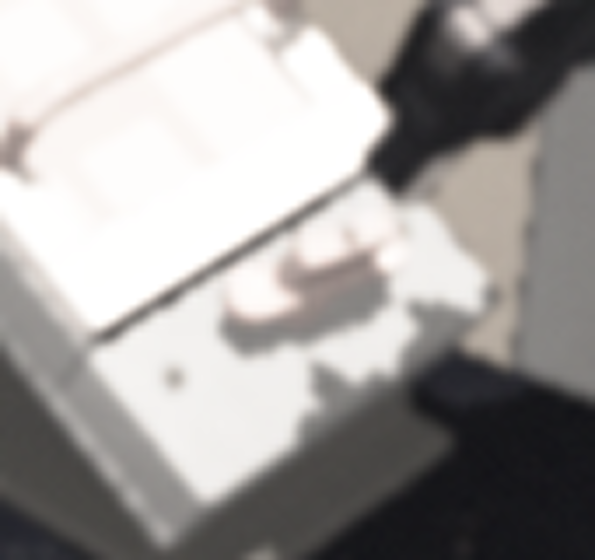

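The side view matches the model: bar ends near (227,305) and (400,238), fin top (295,250) to (390,215), lid flush. I'll spin for the fin grasp next.

Emit:
{"fn": "carry_out", "kwargs": {"motion": [{"xyz": [0,0,0],"angular": [0,0,-8]},{"xyz": [0,0,0],"angular": [0,0,-16]},{"xyz": [0,0,0],"angular": [0,0,-24]},{"xyz": [-0.001,0,0],"angular": [0,0,-32]},{"xyz": [-0.002,0,0],"angular": [0,0,-40]},{"xyz": [-0.003,0.001,0],"angular": [0,0,-48]},{"xyz": [-0.003,0.001,0],"angular": [0,0,-56]},{"xyz": [-0.003,0.001,0],"angular": [0,0,-64]},{"xyz": [-0.003,0.001,0],"angular": [0,0,-72]},{"xyz": [-0.003,0.001,0.005],"angular": [0,0,-79]},{"xyz": [-0.003,0.001,0.01],"angular": [0,0,-82.4]},{"xyz": [-0.003,0.001,0.01],"angular": [0,0,-82.4]}]}}

```text
clock: 7.95
position: [0.504, -0.0102, 0.1155]
ee_rot: [0.144, 0.956, -0.257, -0.005]
ft_force: [0.0, 0.4, 0.2]
grip_width: 0.45
grasp_force: 0.0
```

```bash
cat pre.py - <<'E' | python3
Q=axes(p[2],0,-82.7)
print([rel(pt(p,p[7],0,t-.0355),Q,P0,Q0) for t in(.04,.0165)])
E
```

```text
7.95 [ 0.50397484 -0.01020192  0.11547614] [-0.71  0.32  0.37  1.8   0.35  1.33  0.8 ] [0.02546002 0.39619471 0.22971488] 0.44984873062848835
[[[1.3, 4.7, 29.6], [0.2, -0.1, -0.3]], [[1.2, 4.6, 53.1], [0.2, -0.1, -0.3]]]
```

Emit:
{"fn": "carry_out", "kwargs": {"motion": [{"xyz": [0,0.002,0.01],"angular": [0,0,0]},{"xyz": [0,0.003,0.02],"angular": [0,0,0]},{"xyz": [0,0.003,0.02],"angular": [0,0,0]},{"xyz": [0,0.003,0.02],"angular": [0,0,0]},{"xyz": [0,0.003,0.02],"angular": [0,0,0]}]}}

```text
clock: 8.45
position: [0.5037, -0.0158, 0.0969]
ee_rot: [0.144, 0.956, -0.257, -0.004]
ft_force: [0.6, 0.3, 0.4]
grip_width: 0.452
grasp_force: 0.0
```

```bash
cat pre.py - <<'E' | python3
Q=axes(p[2],0,-82.7)
print([rel(pt(p,p[7],0,t-.0355),Q,P0,Q0) for t in(.04,.0165)])
E
```

```text
8.45 [ 0.5037457  -0.01579114  0.09692538] [-0.7   0.33  0.37  1.82  0.35  1.29  0.79] [0.64084984 0.30356265 0.39094549] 0.45156073723294754
[[[1.4, 0.2, 10.8], [0.3, 0.0, -0.2]], [[1.4, 0.1, 34.3], [0.3, 0.0, -0.2]]]
```

Emit:
{"fn": "carry_out", "kwargs": {"motion": [{"xyz": [0.001,0,0.008],"angular": [0,0,0]},{"xyz": [0.001,0,0.016],"angular": [0,0,0]},{"xyz": [0.001,0,0.024],"angular": [0,0,0]},{"xyz": [0.001,0,0.028],"angular": [0,0,0]},{"xyz": [0.001,0,0.028],"angular": [0,0,0]}]}}

```text
clock: 8.95
position: [0.4999, -0.03, 0.0718]
ee_rot: [0.144, 0.956, -0.257, -0.005]
ft_force: [0.0, 0.3, -0.7]
grip_width: 0.449
grasp_force: 0.0
```

Emit:
{"fn": "carry_out", "kwargs": {"motion": [{"xyz": [0,0,0.003],"angular": [0,0,0]},{"xyz": [0,0,0.006],"angular": [0,0,0]},{"xyz": [0,0,0.006],"angular": [0,0,0]}]}}

```text
clock: 9.25
position: [0.4997, -0.0325, 0.067]
ee_rot: [0.144, 0.956, -0.257, -0.005]
ft_force: [0.4, 0.2, 0.6]
grip_width: 0.455
grasp_force: 0.0
```

Emit:
{"fn": "carry_out", "kwargs": {"motion": [{"xyz": [0,0,0],"angular": [0,0,0]},{"xyz": [0,0,0],"angular": [0,0,0]},{"xyz": [0,0,0],"angular": [0,0,0]},{"xyz": [0,0,0],"angular": [0,0,0]},{"xyz": [0,0,0],"angular": [0,0,0]},{"xyz": [0,0,0],"angular": [0,0,0]}], "hand": 0, "grip_force": 30}}

```text
clock: 9.85
position: [0.5, -0.0318, 0.0672]
ee_rot: [0.144, 0.956, -0.256, -0.004]
ft_force: [-1.2, 3.7, 0.8]
grip_width: 0.105
grasp_force: 33.0
```

```bash
cat pre.py - <<'E' | python3
Q=axes(p[2],0,-82.7)
print([rel(pt(p,p[7],0,t-.0355),Q,P0,Q0) for t in(.0165,)],Q0.inv().apply(o["ft_force"]),Q0.inv().apply(o["torque"]))
E
```

```text
9.85 [ 0.50000517 -0.03175565  0.06720901] [-0.68  0.36  0.37  1.86  0.35  1.22  0.79] [-1.23690149  3.70696088  0.78678569] 0.10530225603841005
[[[0.3, -0.3, 0.4], [0.3, 0.0, -0.2]]] [ 2.16029878  2.34317992 -2.39439618] [-1.09222285  0.42210472  0.06787415]
```

The fin is gripped and well centred, so I turn it in two halves.

Emit:
{"fn": "carry_out", "kwargs": {"motion": [{"xyz": [0,0,0],"angular": [0,0,7]},{"xyz": [0,0,0],"angular": [0,0,14]},{"xyz": [0,0,0],"angular": [0,0,21]},{"xyz": [0,0,0],"angular": [0,0,28]},{"xyz": [0,0,0],"angular": [0,0,28]}]}}

```text
clock: 10.35
position: [0.4998, -0.032, 0.0673]
ee_rot: [0.372, 0.892, -0.25, 0.058]
ft_force: [-2.0, 3.5, 3.2]
grip_width: 0.11
grasp_force: 33.2
```

```bash
cat pre.py - <<'E' | python3
Q=axes(p[2],0,0)
print([rel(pt(p,p[7],0,t-.0355),Q,P0,Q0) for t in(.0165,)],Q0.inv().apply(o["ft_force"]),Q0.inv().apply(o["torque"]))
E
```

```text
10.35 [ 0.49982279 -0.03201416  0.06734815] [-0.74  0.37  0.45  1.86  0.33  1.21  0.32] [-1.96011491  3.45876705  3.18641275] 0.1095422040567661
[[[0.2, -0.1, 0.3], [0.1, -0.2, 54.4]]] [ 2.67612895 -0.56975035 -4.29791398] [-0.29301062  0.93912213  0.0871582 ]
```

Emit:
{"fn": "carry_out", "kwargs": {"motion": [{"xyz": [0,0,0],"angular": [0,0,7]},{"xyz": [0,0,0],"angular": [0,0,14]},{"xyz": [0,0,0],"angular": [0,0,21]},{"xyz": [0,0,0],"angular": [0,0,28]},{"xyz": [0,0,0],"angular": [0,0,35]},{"xyz": [0,0,0],"angular": [0,0,42]},{"xyz": [0,0,0],"angular": [0,0,49]},{"xyz": [0,0,0],"angular": [0,0,54.5]},{"xyz": [0,0,0],"angular": [0,0,54.5]},{"xyz": [0,0,0],"angular": [0,0,54.5]}]}}

```text
clock: 11.35
position: [0.4993, -0.0321, 0.0674]
ee_rot: [0.737, 0.625, -0.197, 0.165]
ft_force: [-4.4, 4.3, 8.2]
grip_width: 0.109
grasp_force: 33.7
```

```bash
cat pre.py - <<'E' | python3
Q=axes(p[2],0,0)
print([rel(pt(p,p[7],0,t-.0355),Q,P0,Q0) for t in(.0165,)],Q0.inv().apply(o["ft_force"]),Q0.inv().apply(o["torque"]))
E
```

```text
11.35 [ 0.49928435 -0.0321369   0.06744863] [-0.87  0.39  0.6   1.87  0.27  1.19 -0.57] [-4.44928824  4.27403535  8.2454379 ] 0.10938134319934906
[[[0.3, 0.3, 0.3], [-0.0, -0.2, 0.2]]] [-1.06226951 -5.11008407 -8.87746667] [1.25236755 0.38086497 0.03199617]
```

Emit:
{"fn": "carry_out", "kwargs": {"motion": [{"xyz": [0,0,0],"angular": [0,0,0]},{"xyz": [0,0,0],"angular": [0,0,0]},{"xyz": [0,0,0],"angular": [0,0,0]},{"xyz": [0,0,0],"angular": [0,0,0]},{"xyz": [0,0,-0.02],"angular": [0,0,0]},{"xyz": [0,0,-0.05],"angular": [0,0,0]},{"xyz": [0,0,-0.09],"angular": [0,0,0]},{"xyz": [0,0,-0.13],"angular": [0,0,0]},{"xyz": [0,0,-0.17],"angular": [0,0,0]},{"xyz": [0,0,-0.2],"angular": [0,0,0]},{"xyz": [0,0,-0.2],"angular": [0,0,0]}], "hand": 0.45}}

```text
clock: 12.45
position: [0.518, 0.0682, 0.2436]
ee_rot: [0.738, 0.625, -0.193, 0.167]
ft_force: [-0.1, -1.3, -0.2]
grip_width: 0.451
grasp_force: 0.0
```

```bash
cat pre.py - <<'E' | python3
import cv2
i=camera("side")["img"];O=np.array([300,180]);t0=p[4]-.012
for b in(75,90,105):
  b=np.radians(b);print([((proj("side",pt(p,p[7]-g*.034*np.sin(b),g*.034*np.cos(b),t0+.0205))-O)*7).round().tolist() for g in(1,-1)])
cv2.imwrite("pics/s7.png",cv2.resize(i[180:260,300:385,::-1],None,fx=7,fy=7,interpolation=cv2.INTER_CUBIC))
E
```

```text
12.45 [0.51800784 0.06824539 0.24355881] [-0.98  0.31  0.59  1.55  0.26  1.61 -0.58] [-0.10073373 -1.3114994  -0.21041229] 0.4510583910046438
[[227.0, 196.0], [407.0, 341.0]]
[[244.0, 182.0], [391.0, 357.0]]
[[265.0, 173.0], [369.0, 368.0]]
```

View pics/s7.png

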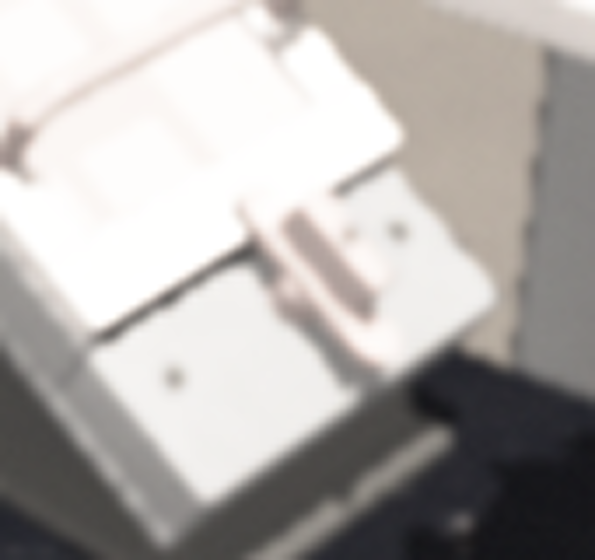

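Side view: the bar runs from about (248,195) over the lid edge to (387,360), which matches the 90° prediction of (244,182) to (391,357). The lid is flush and the arm is clear.

```bash
python3 -c "
from workcell import *
print(hand_in())"
```

```text
the job is handed in; nothing more can be done
None
```

The lid is fully shut and the turnbutton was then turned a quarter turn so it lies across the lid's lower edge; I handed the job in at about 12.5 s, with the arm clear. While pressing the lid home the wrist read about 57 N (limit 120 N), but I couldn't confirm that none of that went through the gripper's body (limit 40 N).

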